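Unclamp the specimen carrier and hold it up off the shaker

ROBOT

A 7-joint arm with a two-finger parallel gripper is mounted at the origin on a cart in front of the work surface, level with it; the furniture and walls round the work are solid. World frame = base frame: x ahead of the robot, y to its left, z up, the work surface at z = 0. Lengths are in m, angles in rad, forces in N, time in s.
With the tool pointing down it reaches from about 0.4 to 0.875 m from the base axis. Payload 6.5 kg.
Tool frame: the origin (TCP) lies at the very end of the fingers, on their centre line; the grasp point (between the pads) lies 19 mm behind it; z points along the fingers, y is the line along which they close (so a half turn about z gives the same grasp; the last joint's range is limited). The gripper opens to 88 mm and grips with 3 to 60 N. Pads are 18 mm wide; open, the fingers measure 123 mm over their backs; the gripper's body (75 mm by 187 mm) begins 45 mm behind the grasp point.
Start: joints at [-1.243, 0.536, -0.004, 1.538, 0.003, 1.067, -0.071], TCP at [0.249, 0.6, 0.239] pointing down, gripper open.
Joint ranges: [-2.7, 2.7], [-0.37, 2.16], [-1.27, 1.26], [0.24, 2.4], [-1.31, 4.45], [0.19, 1.91], [-2.76, 2.76]. Speed limits (rad/s): [2.39, 2.39, 3.14, 3.14, 3.14, 3.14, 3.14].

INTERFACE

Orientations are given as [roll, pitch, yaw] about the fixed x, y, z axes, in that order (R = Rz(yaw) Ry(pitch) Rx(roll)).
In Python, from cell import observe, camera, calibration, hand_in, outline_of, mark_of gives the robot as it stands. The module is installed in compiled form; this text tells all that it offers.
- The arm moves only by the tool send_rows, never from a script. Its argument "motion" is a list of rows, each a list of 7 numbers: the turn, a rotation vector about the world's x, y, z in rad, then the shift along the world's x, y, z in mm, then the closure in counts, from 0 (fully open) to 255 (shut). In form: [[wx, wy, wz, dx, dy, dz, gripper], ...]. A call has 1 to 8 rows; each row shifts and turns the commanded pose from where the row before left it; what a row does not reach is not made up. A row lasts 1/8 s, in which the tool goes at most 62.5 mm and 10.7 degrees, less where a joint would pass 70% of its speed; a pose out of reach is approached as far as the arm can. A call is refused whole if a number of a shift passes 62.5 or a number of a turn 0.188, either way. A call with a gripper value outside its range is refused whole. The fingers move at their own pace and stop on an object; "newtons" is the grip in N (left out, the last holds). Time passes only in rows, so rows that do not move let the fingers close. It gives the time, the measured TCP pose, the force, the opening and the grip force at its end, in the units of the state.
- observe(): the state, without advancing time (a new reading comes with each control period).
- camera(name): name is "scene" or "top"; returns the picture (420x560x3 uint8, red, green, blue); there is no depth.
- calibration(name): a dict with "fx", "fy", "cx", "cy" (pixels), "pose" (4x4, takes a point from camera to world coordinates). Camera axes: x right, y up, looking along -z (the intrinsics and any distortion apply to the point x, -y, -z); pixel columns grow to the right and rows downward; lengths in m; the calibration is good to about 2 mm. A picture is of the moment at which its call begins. calibration takes no time and is no camera call.
- hand_in(): hands the job in; it is judged then, once.
Trained networks look in the newest picture that a camera, given by its name, has taken for a name from the list of things; names that differ only in an ending like _2 or _b are one class to them, and where a whole thing is asked for, a point or a joint stands for the part that bears it (a point fixed in the world has none). Each returns a list of dicts, best first, with "conf" (0 to 1); they miss things now and then, are a little off and sometimes report something else, mostly with a low value. They report only what shows in the picture. A call takes as long as a camera call.
- outline_of(camera, target): "mask" (420x560 bool, what is visible of it).
- mark_of(camera, target): "at" ([x, y, z] in m, in world coordinates, good to about 4 mm: a listed point, or the origin of a listed thing).
The state is a dict: "time_s": time; "joints": joint angles; "qd": joint speeds; "joint_efforts": joint torques, N m; "position": TCP position; "tool_rot": TCP orientation; "wrist_force": force on the tool from outside, world axes, zero at the start; "ft_torque": the same for the moment, N m; "finger_gap": finger opening in m; "gripper_force": force on a finger pad.
Only numpy, scipy, OpenCV 4.12 (cv2) and the standard library are available. Lean on these libraries where they do the work, as an engineer would, in place of code of your own. Each camera call takes 0.05 s, during which the arm holds its last target. There are 200 camera calls.

TASK

Free the specimen carrier from the bench shaker by turning the black wing knob about a quarter turn anticlockwise (seen from above), so that its steel clamp dog stands clear of the carrier's foot, and leave it there. Then lift the carrier by its orange handle, with both cups still in it and without tipping it, straight up until its underside is about 10 cm above the shaker platform, and finish while holding it there in the gripper, level, still and touching nothing else. Leave the other things on the worktop where they are.

Things in the scene. Friction and masses are not known exactly. Their poses are not given: they have to be found in the camera images.
- shaker: Low white bench shaker with an aluminium platform, 116 x 246 x 30 mm (x, y, z), fixed. Origin: centre of its underside; z up; long side = y. Platform top at z = 30 mm; carrier seat at (0, +55 mm) between four blue corner guides that rise 20 mm above the platform, 2 mm play round the carrier; the clamp's vertical pin is at (0, -85 mm).
- seat (a point): Point fixed on the shaker: centre of the carrier's seat on the platform top, 30 mm above the worktop; axes as the shaker's.
- clamp (a joint): Angle of the clamp (rad). 0: the dog points along the shaker's +y, over the carrier's foot (it starts between 0 and 0.25, closed). It grows anticlockwise seen from above; the stop is at 1.6. From about 0.5 the dog is off the foot; a quarter turn is about 1.5. It turns with light friction (0.06 N m) and stays where it is left.
- clamp_grip (a point): Point on the clamp's vertical axis, 78 mm above the worktop, at the height to grip the black wing. The wing is a plate 14 mm thick, 46 mm long, from 60 to 90 mm above the worktop, centred on the axis. Its length lies parallel to the dog, along this point's y axis, which turns with it. Below it is a boss 26 mm across.
- clamp_tip (a point): Red-marked tip of the clamp's dog, 62 mm from the clamp axis, on its top face. The dog is a steel bar 16 mm wide and 8 mm thick; its underside is 40 mm above the worktop, 2 mm above the carrier's foot.
- carrier: Loose carrier, 0.2 to 0.34 kg, plus two cups of 28 to 63 g each: grey tray 52 x 99 mm (x, y), 30 mm high, two pockets 42 mm square (floor 5 mm), aluminium uprights at y = +-51.5 mm, orange handle bar. At its -y end a flat foot 24 mm wide, 8 mm thick reaches to y = -91.5 mm, under the dog. Origin: centre of its underside; z up. Seated: on point seat, axes as the shaker's.
- handle (a point): Centre of the carrier's orange handle bar, 88 mm above the carrier's underside. The bar is 14 mm wide (carrier x), 107 mm long (carrier y) and 16 mm high; 98 mm are free between the uprights. The cup lids end 22 mm below the bar's underside.
- cup_orange: Specimen cup, 44 mm across, 53 mm high, with an orange screw lid, loose in the carrier's +y pocket, at y = +23.5 mm. Origin: centre of its underside.
- cup_blue: Specimen cup, 44 mm across, 53 mm high, with a blue screw lid, loose in the carrier's -y pocket, at y = -23.5 mm. Origin: centre of its underside.
- spare_cup: Bystander: specimen cup with an orange lid, 44 x 44 x 53 mm, standing on the worktop. Origin: centre of its underside.
- timer: Bystander: white countdown timer lying face up, 66 x 64 x 18 mm. Origin: centre of its underside.
- label_roll: Bystander: roll of white labels, 66 mm across, 28 mm high. Origin: centre of its underside.
- wipe_pack: Bystander: pale pack of wipes, 112 x 75 x 41 mm. Origin: centre of its underside.
- decapper: Bystander: orange waisted hand decapper standing upright, 35 mm across, 70 mm high. Origin: centre of its underside.
- marker_1: Bystander: white marker with a blue cap, 139 mm long, lying down. Origin: centre of one end.
- marker_2: Bystander: black marker, 139 mm long, lying down. Origin: centre of one end.

How it is judged:
On the way, in this order (a step that is already met when the one before it is completed fails the run):
1. the clamp is turned to at least 1.0 rad while the carrier still sits in its seat (value of joint clamp above 1 rad and z of carrier in the frame of seat below 0.006 m and horizontal distance between carrier and seat below 0.008 m), for 0.2 s.
2. the carrier is lifted at least 35 mm clear of the platform, upright (z of carrier in the frame of seat above 0.035 m and angle between carrier's own z axis and vertical below 0.2 rad), for 0.2 s.
At the end, for the whole second after the job is handed in: Clamp at 0.9 rad or more; carrier held by the fingers (over 2 N), off the shaker, underside 70-140 mm above the platform, within 50 mm of over its seat, level within 6 degrees, slower than 20 mm/s and 0.15 rad/s; both cups in their pockets (within 12 mm) (value of joint clamp above 0.9 rad and z of carrier in the frame of seat between 0.07 and 0.14 m and horizontal distance between carrier and seat below 0.05 m and angle between carrier's own z axis and vertical below 0.105 rad and linear speed of carrier below 0.02 m/s and angular speed of carrier below 0.15 rad/s and contact force between carrier and the fingers above 2 N and contact force between carrier and shaker below 0.1 N and z of cup_orange in the frame of carrier between 0 and 0.012 m and y of cup_orange in the frame of carrier between 0.0115 and 0.0355 m and x of cup_orange in the frame of carrier between -0.012 and 0.012 m and z of cup_blue in the frame of carrier between 0 and 0.012 m and y of cup_blue in the frame of carrier between -0.0355 and -0.0115 m and x of cup_blue in the frame of carrier between -0.012 and 0.012 m); the arm keeps its last pose, push and grip.
It fails at once if the carrier is tipped by more than 17 degrees (angle between carrier's own z axis and vertical above 0.3 rad).
It fails at once if one of the other loose things (spare cup, timer, label roll, wipe pack, decapper, markers) is moved by more than 30 mm (distance of any of spare_cup, timer, label_roll, wipe_pack, decapper, marker_1, marker_2 from where it was at the start of the episode above 0.03 m).
It also fails if it takes over 48 s, if anything falls off the work surface, if the arm or the gripper's body presses on something with over 40 N, if the wrist force passes 120 N, or if a joint passes its speed limit or range.

## Working session

There is one attempt and no reset: what is moved stays moved. The work goes in short steps, Python scripts to look and compute and a tool call to move; the robot and the scene stay as the last step left them, time stands still between calls to the robot, and variables do not carry over. Pictures are saved under pics/ and viewed, at most 10 in all, crops included, and the job is handed in when it is done.

Besides the shell and the picture viewer there is one more tool, called after "Call:" as name(argument=value, ...) on one line, values as JSON. send_rows: Moves the arm, as the interface text tells. Its arguments: {"type":"object","properties":{"motion":{"type":"array"},"newtons":{"type":"number"}},"required":["motion"]}

```bash
mkdir -p pics; python3 - <<'E'
from cell import *
import cv2,numpy as np
for c in("scene","top"):
    im=camera(c); cv2.imwrite(f"pics/{c}0.png",im[...,::-1])
    k=calibration(c); print(c,k["fx"],k["fy"],k["cx"],k["cy"],[a for a in k if a not in("fx","fy","cx","cy")]);print(np.round(k["pose"],3))
    for t in("clamp_grip","clamp_tip","handle","carrier","shaker","seat","cup_orange","cup_blue","decapper","wipe_pack","label_roll","timer","spare_cup"):
        try:print(t,[(np.round(m["at"],3).tolist(),round(m["conf"],2)) for m in mark_of(c,t)][:3])
        except Exception as e:print(t,e)
o=observe();print({k:np.round(v,3).tolist() for k,v in o.items()})
E
```

```text
scene 498.30415287047555 498.30415287047555 284.09696306868 212.65163648856262 ['pose']
[[ 0.77   0.456 -0.446 -0.054]
 [-0.637  0.554 -0.536 -0.876]
 [ 0.003  0.697  0.717  1.063]
 [ 0.     0.     0.     1.   ]]
clamp_grip [([0.575, -0.135, 0.079], 0.57)]
clamp_tip [([0.378, -0.381, 0.007], 0.74), ([0.546, -0.081, 0.051], 0.72), ([0.694, -0.026, -0.0], 0.7)]
handle [([0.542, 0.0, 0.12], 0.85)]
carrier [([0.539, 0.002, 0.028], 0.58)]
shaker [([0.55, -0.056, 0.001], 0.69)]
seat [([0.532, 0.002, 0.028], 0.94), ([0.619, -0.434, -0.001], 0.71)]
cup_orange [([0.534, 0.028, 0.031], 0.5)]
cup_blue [([0.544, -0.021, 0.031], 0.49)]
decapper [([0.617, -0.432, -0.002], 0.74)]
wipe_pack [([0.715, 0.209, -0.005], 0.97)]
label_roll [([0.691, -0.026, 0.003], 0.86)]
timer [([0.539, -0.489, -0.0], 0.81), ([0.573, -0.135, 0.083], 0.65), ([0.551, -0.056, -0.001], 0.49)]
spare_cup [([0.608, -0.337, -0.001], 0.72)]
top 473.3972660256772 473.3972660256772 282.12330667568625 212.2832314306457 ['pose']
[[ 1.000e-03  9.880e-01 -1.540e-01  3.690e-01]
 [-1.000e+00  3.000e-03  1.400e-02 -1.250e-01]
 [ 1.400e-02
[... 497 characters left out ...]
 0.68), ([0.546, -0.023, 0.033], 0.45)]
decapper []
wipe_pack [([0.709, 0.21, -0.0], 0.78)]
label_roll [([0.537, -0.0, 0.117], 0.68), ([0.69, -0.026, -0.001], 0.57)]
timer [([0.552, -0.056, -0.001], 0.67), ([0.539, -0.487, -0.0], 0.65), ([0.534, 0.02, 0.033], 0.38)]
spare_cup [([0.612, -0.336, -0.0], 0.68)]
{'time_s': 1.4, 'joints': [-1.243, 0.536, -0.004, 1.538, 0.003, 1.067, -0.071], 'qd': [0.001, -0.0, -0.001, -0.001, 0.001, 0.001, 0.002], 'joint_efforts': [-0.0, -57.089, 0.99, -25.192, -0.056, 0.011, 0.0], 'position': [0.249, 0.6, 0.239], 'tool_rot': [-3.142, -0.0, 2.748], 'wrist_force': [0.5, 0.248, 0.182], 'ft_torque': [-0.033, -0.027, 0.006], 'gripper_force': 0.0, 'finger_gap': 0.088}
```

```bash
cat > h.py <<'E'
from cell import *
import cv2,numpy as np
def ray(c,px,z):
    k=calibration(c);P=k["pose"];px=np.atleast_2d(px).astype(float)
    d=np.c_[(px[:,0]-k["cx"])/k["fx"],-(px[:,1]-k["cy"])/k["fy"],-np.ones(len(px))]@P[:3,:3].T
    o=P[:3,3];return o+d*((z-o[2])/d[:,2])[:,None]
def bar(c,t,z):
    for m in outline_of(c,t)[:2]:
        ys,xs=np.nonzero(m["mask"]);p=ray(c,np.c_[xs,ys],z)[:,:2].astype(np.float32)
        r=cv2.minAreaRect(p);print(c,t,round(m["conf"],2),len(xs),"px",int(xs.mean()),int(ys.mean()),"c",np.round(r[0],4),"size",np.round(r[1],3),"ang",round(r[2],1),"mean",np.round(p.mean(0),4))
E
python3 - <<'E'
from h import *
for c in("top","scene"):
    camera(c)
    bar(c,"handle",.126);bar(c,"clamp_grip",.09);bar(c,"shaker",.03);bar(c,"clamp_tip",.048)
im=cv2.imread("pics/top0.png")
cv2.imwrite("pics/top0b.png",cv2.resize(im[90:290,140:400],None,fx=3,fy=3))
E
```

```text
top handle 0.9 770 px 229 217 c [ 0.5281 -0.0232] size [0.052 0.143] ang 13.3 mean [ 0.527  -0.0181]
top clamp_grip 0.68 332 px 275 206 c [ 0.5578 -0.1237] size [0.03  0.087] ang 27.1 mean [ 0.5594 -0.1254]
top shaker 0.96 3263 px 254 214 c [ 0.5484 -0.0567] size [0.119 0.245] ang 14.6 mean [ 0.5501 -0.0732]
top clamp_tip 0.7 275 px 275 206 c [ 0.5646 -0.1244] size [0.027 0.089] ang 27.1 mean [ 0.5671 -0.1267]
top clamp_tip 0.36 3106 px 255 214 c [ 0.5453 -0.0582] size [0.115 0.239] ang 14.9 mean [ 0.5476 -0.0748]
scene handle 0.96 729 px 250 192 c [ 0.5059 -0.049 ] size [0.192 0.099] ang 67.6 mean [ 0.5061 -0.0574]
scene handle 0.7 186 px 241 187 c [ 0.4967 -0.0282] size [0.067 0.039] ang 42.7 mean [ 0.4988 -0.028 ]
scene clamp_grip 0.19 246 px 346 257 c [ 0.5738 -0.3721] size [0.064 0.038] ang 50.4 mean [ 0.5732 -0.3694]
scene shaker 0.81 2061 px 269 218 c [ 0.5443 -0.0603] size [0.133 0.262] ang 15.4 mean [ 0.5419 -0.0931]
scene shaker 0.61 641 px 253 147 c [0.7039 0.1951] size [0.101 0.123] ang 85.1 mean [0.7021 0.194 ]
scene clamp_tip 0.89 270 px 284 213 c [ 0.5763 -0.1128] size [0.057 0.073] ang 21.0 mean [ 0.5756 -0.1195]
scene clamp_tip 0.53 2028 px 269 218 c [ 0.5334 -0.0742] size [0.127 0.257] ang 14.3 mean [ 0.5309 -0.1075]
```

View pics/top0b.png

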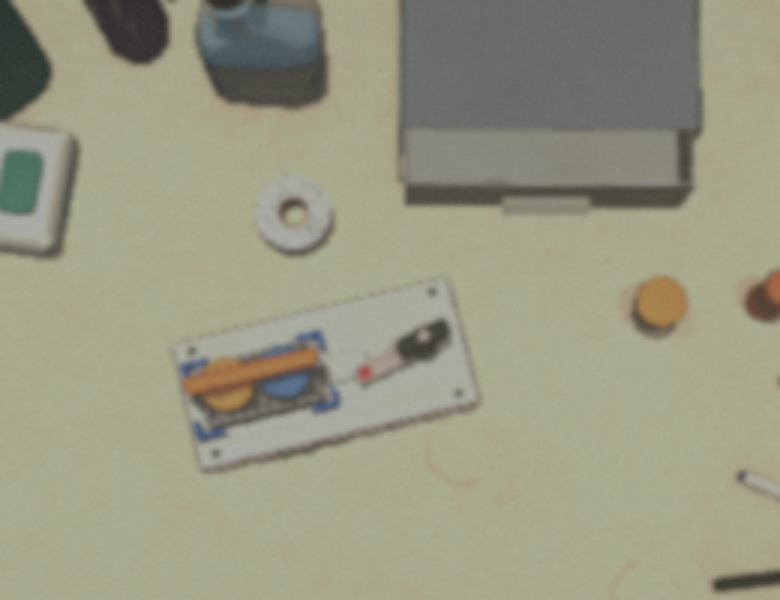

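View pics/scene0.png

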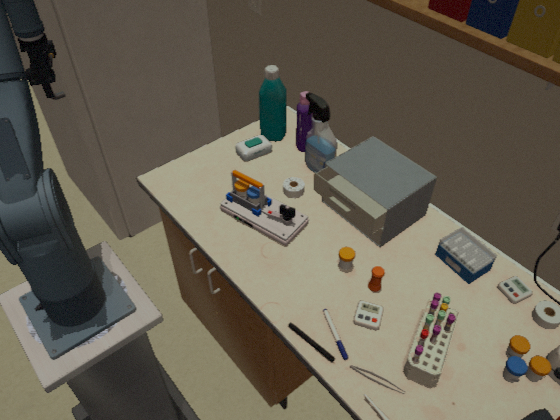

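```bash
python3 - <<'E'
from h import *
f=lambda x,y:(140+x/3,90+y/3)
print("box front bottom z0",ray("top",[f(407,205),f(690,205),f(405,187),f(545,212)],0).round(3)[:,:2].tolist())
print("box front top z.12",ray("top",[f(405,128),f(700,130)],.12).round(3)[:,:2].tolist(), "z.1",ray("top",[f(405,128)],.1).round(3)[0].tolist())
print("handle ends top", ray("top",[f(185,385),f(318,356)],.118).round(4)[:,:2].tolist())
print("tip",ray("top",[f(365,373)],.048).round(4),"wing",ray("top",[f(424,340)],.088).round(4))
s=[]
A=[]
for i in range(4):
  for c in("top","scene"):
    camera(c);d={}
    for t in("clamp_grip","clamp_tip","handle","seat","shaker"):
        m=[q["at"] for q in mark_of(c,t) if np.linalg.norm(np.array(q["at"])[:2]-{"clamp_grip":(.573,-.134),"clamp_tip":(.544,-.082),"handle":(.54,0),"seat":(.536,.002),"shaker":(.552,-.056)}[t])<.02]
        A.append((t,m[0] if m else [np.nan]*3))
for t in("clamp_grip","clamp_tip","handle","seat","shaker"):
    a=np.array([v for n,v in A if n==t]);print(t,np.nanmean(a,0).round(4),np.nanstd(a,0).round(4))
E
```

```text
box front bottom z0 [[0.705, -0.125], [0.706, -0.376], [0.721, -0.124], [0.699, -0.248]]
box front top z.12 [[0.735, -0.124], [0.735, -0.361]] z.1 [0.742, -0.124, 0.1]
handle ends top [[0.5265, 0.0474], [0.5498, -0.0561]]
tip [[ 0.5471 -0.091   0.048 ]] wing [[ 0.5681 -0.1396  0.088 ]]
clamp_grip [ 0.5719 -0.1354  0.0781] [0.0021 0.0026 0.0024]
clamp_tip [ 0.5443 -0.081   0.0514] [0.0014 0.0017 0.0016]
handle [ 5.383e-01 -2.000e-04  1.191e-01] [0.0015 0.0014 0.002 ]
seat [0.5371 0.001  0.0293] [0.001  0.0018 0.0026]
shaker [ 5.515e-01 -5.430e-02 -4.000e-04] [0.0008 0.0015 0.0017]
```

Call:
send_rows(motion=[[0,0,-0.045,20,-46,0,0],[0,0,-0.045,20,-46,0,0],[0,0,-0.045,20,-46,0,0],[0,0,-0.045,20,-46,0,0],[0,0,-0.045,20,-46,0,0],[0,0,-0.045,20,-46,0,0],[0,0,-0.045,20,-46,0,0],[0,0,-0.045,20,-46,0,0]], newtons=30)

```text
time_s: 5.3
position: [0.41, 0.2308, 0.2391]
tool_rot: [3.141, 0.0, 2.386]
wrist_force: [1.3, -0.8, 0.9]
finger_gap: 0.0879
gripper_force: 0.0
```

Call:
send_rows(motion=[[0,0,-0.045,20,-46,0,0],[0,0,-0.045,20,-46,0,0],[0,0,-0.045,20,-46,0,0],[0,0,-0.045,20,-46,0,0],[0,0,-0.045,20,-46,0,0],[0,0,-0.045,20,-46,0,0],[0,0,-0.045,20,-46,0,0],[0,0,-0.045,20,-46,0,0]])

```text
time_s: 6.3
position: [0.5701, -0.1371, 0.2389]
tool_rot: [3.141, 0.0, 2.027]
wrist_force: [0.3, 1.3, 0.6]
finger_gap: 0.0877
gripper_force: 0.0
```

Call:
send_rows(motion=[[0,0,0,1,1,-40,0],[0,0,0,0,0,-40,0],[0,0,0,0,0,-36,0],[0,0,0,0,0,-30,0],[0,0,0,0,0,-20,100],[0,0,0,0,0,0,160],[0,0,0,0,0,0,160]], newtons=12)

```text
time_s: 7.18
position: [0.5712, -0.1351, 0.0738]
tool_rot: [3.14, 0.001, 2.028]
wrist_force: [0.5, 0.0, 0.2]
finger_gap: 0.0605
gripper_force: 0.0
```

```bash
python3 - <<'E'
from h import *
im=camera("top");cv2.imwrite("pics/t1.png",cv2.resize(im[120:280,180:360,::-1],None,fx=4,fy=4,interpolation=2)[:600])
o=observe();print(o["time_s"],o["position"],o["finger_gap"],o["wrist_force"],o["ft_torque"])
E
```

```text
7.225 [ 0.57138948 -0.13500873  0.07397117] 0.056188432328922754 [0.05987145 0.41629282 0.08161596] [-0.00815836  0.04711383  0.02950804]
```

View pics/t1.png

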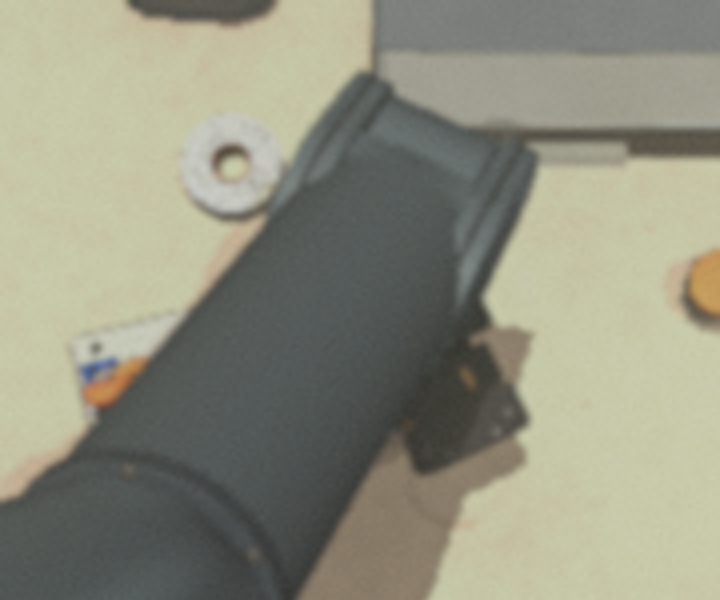

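The arm hides the clamp from the top view. Only the gripper body shows, near (465,410) in the crop, and it is clear of the grey box. I'll close on the wing.

Call:
send_rows(motion=[[0,0,0,0,0,0,255],[0,0,0,0,0,0,255],[0,0,0,0,0,0,255],[0,0,0,0,0,0,255],[0,0,0,0,0,0,255],[0,0,0,0,0,0,255]], newtons=12)

```text
time_s: 7.98
position: [0.571, -0.1345, 0.0728]
tool_rot: [3.141, 0.0, 2.028]
wrist_force: [2.0, 0.7, -0.3]
finger_gap: 0.0136
gripper_force: 12.0
```

Call:
send_rows(motion=[[0,0,0,0,0,0,255],[0,0,0.1,0,0,0,255],[0,0,0.12,0,0,0,255],[0,0,0.12,0,0,0,255],[0,0,0.12,0,0,0,255]], newtons=30)

```text
time_s: 8.6
position: [0.5702, -0.1351, 0.0728]
tool_rot: [-3.141, -0.0, 2.491]
wrist_force: [0.2, -0.0, 0.8]
finger_gap: 0.014
gripper_force: 30.0
```

Call:
send_rows(motion=[[0,0,0.12,0,0,0,255],[0,0,0.12,0,0,0,255],[0,0,0.12,0,0,0,255],[0,0,0.12,0,0,0,255],[0,0,0.12,0,0,0,255],[0,0,0.12,0,0,0,255],[0,0,0.06,0,0,0,255],[0,0,0,0,0,0,255]])

```text
time_s: 9.6
position: [0.5697, -0.1368, 0.0728]
tool_rot: [-3.14, -0.001, -3.017]
wrist_force: [-0.6, -4.6, 1.4]
finger_gap: 0.0138
gripper_force: 30.0
```

```bash
python3 - <<'E'
from h import *
o=observe();print({k:np.round(o[k],3).tolist() for k in("time_s","joints","position","tool_rot","wrist_force","ft_torque")})
E
```

```text
{'time_s': 9.6, 'joints': [0.141, 0.652, 0.023, 1.817, -0.019, 0.673, 1.869], 'position': [0.57, -0.137, 0.073], 'tool_rot': [-3.14, -0.001, -3.017], 'wrist_force': [-0.578, -4.605, 1.365], 'ft_torque': [-1.009, 0.121, 0.046]}
```

Call:
send_rows(motion=[[0,0,0,0,0,0,150],[0,0,0,0,0,0,150],[0,0,0,0,0,0,150],[0,0,0,0,0,30,150],[0,0,0,0,0,50,0],[0,0,0,0,0,50,0],[0,0,0,0,0,30,0]])

```text
time_s: 10.48
position: [0.5712, -0.1346, 0.2354]
tool_rot: [-3.141, 0.003, -3.015]
wrist_force: [-0.5, -0.4, -0.9]
finger_gap: 0.0645
gripper_force: 0.0
```

Call:
send_rows(motion=[[0,0,-0.17,-40,-40,0,0],[0,0,-0.17,-50,-50,0,0],[0,0,-0.17,-30,-60,0,0],[0,0,-0.17,0,-60,0,0],[0,0,-0.17,0,-60,0,0],[0,0,-0.17,0,-30,0,0],[0,0,-0.17,0,0,0,0],[0,0,-0.17,0,0,0,0]])

```text
time_s: 11.48
position: [0.4582, -0.4249, 0.2323]
tool_rot: [-3.141, -0.001, 1.902]
wrist_force: [-0.6, -0.2, 1.1]
finger_gap: 0.0884
gripper_force: 0.0
```

```bash
python3 - <<'E'
from h import *
im=camera("top");cv2.imwrite("pics/t2.png",cv2.resize(im[150:270,170:330,::-1],None,fx=5,fy=5,interpolation=2))
o=observe();print({k:np.round(o[k],3).tolist() for k in("time_s","joints","position","tool_rot")})
for i in range(3):
  for c in("top","scene"):
    camera(c)
    for t in("clamp_grip","clamp_tip","handle","carrier"):
        print(c,t,[(np.round(m["at"],4).tolist(),round(m["conf"],2)) for m in mark_of(c,t)][:1])
E
```

```text
{'time_s': 11.525, 'joints': [0.381, 0.525, 0.418, 1.634, -0.24, 1.034, 1.197], 'position': [0.458, -0.424, 0.232], 'tool_rot': [3.142, -0.001, 1.896]}
top clamp_grip [([0.5734, -0.1346, 0.0799], 0.73)]
top clamp_tip [([0.51, -0.1442, 0.05], 0.48)]
top handle [([0.5342, 0.0005, 0.1137], 0.85)]
top carrier [([0.5339, 0.0, 0.0292], 0.92)]
scene clamp_grip [([0.5719, -0.1368, 0.0797], 0.59)]
scene clamp_tip [([0.5119, -0.1448, 0.0505], 0.81)]
scene handle [([0.5373, 0.0004, 0.1212], 0.82)]
scene carrier [([0.5395, 0.0008, 0.0233], 0.61)]
top clamp_grip [([0.5699, -0.1336, 0.0769], 0.56)]
top clamp_tip [([0.5117, -0.1488, 0.0543], 0.82)]
top handle [([0.5373, -0.002, 0.1159], 0.95)]
top carrier [([0.5383, -0.0008, 0.0282], 0.83)]
scene clamp_grip [([0.575, -0.1357, 0.0797], 0.75)]
scene clamp_tip [([0.5135, -0.1449, 0.0513], 0.5)]
scene handle [([0.5405, -0.0013, 0.1206], 0.61)]
scene carrier [([0.538, 0.0026, 0.0235], 0.7)]
top clamp_grip [([0.5722, -0.1373, 0.0796], 0.8)]
top clamp_tip [([0.5112, -0.1462, 0.05], 0.62)]
top handle [([0.5351, 0.0005, 0.1174], 0.56)]
top carrier [([0.5349, -0.0021, 0.0277], 0.72)]
scene clamp_grip [([0.574, -0.1367, 0.0801], 0.5)]
scene clamp_tip [([0.5132, -0.1428, 0.0521], 0.59)]
scene handle [([0.5367, 0.0015, 0.1234], 0.66)]
scene carrier [([0.54, 0.0001, 0.0264], 0.69)]
```

View pics/t2.png

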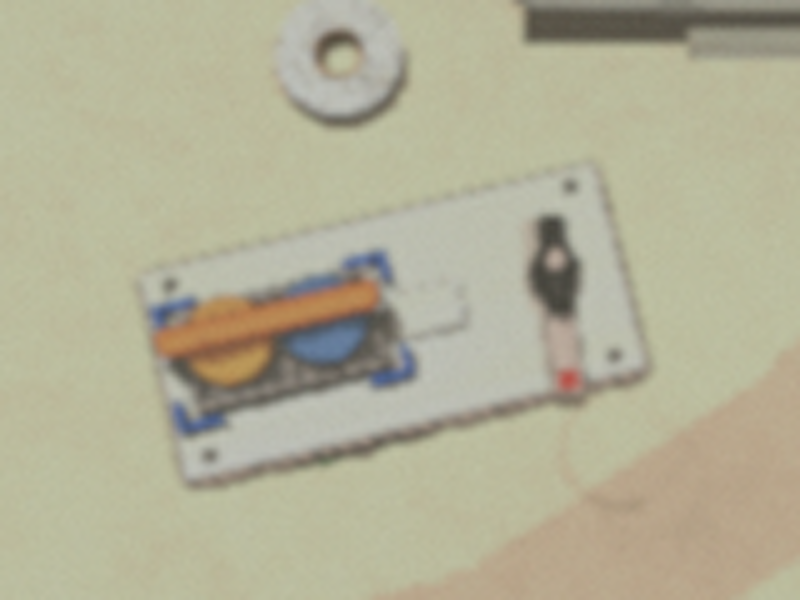

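The dog now points away from the carrier: its red tip is at (569,380) and the wing at (553,265). The carrier is still seated, with the handle running from (158,340) to (381,294).

```bash
python3 - <<'E'
from h import *
f=lambda x,y:(170+x/5,150+y/5)
for n,a,b,z in(("shaker top edge",(140,270),(595,165),.03),("shaker bottom",(185,485),(645,375),.0),("handle up",(155,330),(375,281),.126),("handle lo",(160,358),(383,306),.11),("handle ctr",(157,344),(380,293.5),.118)):
    p=ray("top",[f(*a),f(*b)],z)[:,:2];d=p[0]-p[1];print(n,p.mean(0).round(4),np.linalg.norm(d).round(4),"yaw",np.arctan2(-d[0],d[1]).round(3))
E
```

```text
shaker top edge [ 0.6036 -0.0442] 0.238 yaw 0.236
shaker bottom [ 0.4978 -0.0682] 0.2438 yaw 0.239
handle up [ 0.5426 -0.0032] 0.1047 yaw 0.226
handle lo [ 0.5324 -0.0047] 0.1077 yaw 0.236
handle ctr [ 0.5375 -0.004 ] 0.1069 yaw 0.23
```

Call:
send_rows(motion=[[0,0,-0.03,10,53,0,0],[0,0,-0.03,10,53,0,0],[0,0,-0.03,10,53,0,0],[0,0,0,10,53,0,0],[0,0,0,10,53,0,0],[0,0,0,10,53,0,0],[0,0,0,10,53,0,0],[0,0,0,10,52,0,0]])

```text
time_s: 14.02
position: [0.5385, -0.0001, 0.233]
tool_rot: [3.141, 0.0, 1.818]
wrist_force: [0.6, 0.1, 0.5]
finger_gap: 0.0886
gripper_force: 0.0
```

Call:
send_rows(motion=[[0,0,0,0,0,0,0],[0,0,0,0,0,0,0]])

```text
time_s: 14.28
position: [0.5381, -0.0027, 0.2327]
tool_rot: [-3.141, 0.001, 1.817]
wrist_force: [-0.5, 0.3, -0.2]
finger_gap: 0.0881
gripper_force: 0.0
```

Next I'll descend to TCP z 0.099 and close gently.

Call:
send_rows(motion=[[0,0,-0.01,-1,1,-40,0],[0,0,0,0,0,-40,60],[0,0,0,0,0,-30,120],[0,0,0,0,0,-16,150],[0,0,0,0,0,-8,150],[0,0,0,0,0,0,150],[0,0,0,0,0,0,150]], newtons=8)

```text
time_s: 15.15
position: [0.538, -0.0009, 0.0997]
tool_rot: [3.14, 0.0, 1.808]
wrist_force: [0.4, 0.1, -0.1]
finger_gap: 0.0364
gripper_force: 0.0
```

Call:
send_rows(motion=[[0,0,0,0,0,0,255],[0,0,0,0,0,0,255],[0,0,0,0,0,0,255],[0,0,0,0,0,0,255]])

```text
time_s: 15.65
position: [0.5374, -0.0008, 0.099]
tool_rot: [3.141, -0.0, 1.808]
wrist_force: [-1.2, -0.1, 4.1]
finger_gap: 0.0138
gripper_force: 8.0
```

Call:
send_rows(motion=[[0,0,0,0,0,0,255],[0,0,0,0,0,0,255],[0,0,0,0,0,2,255],[0,0,0,0,0,4,255],[0,0,0,0,0,5,255],[0,0,0,0,0,5,255],[0,0,0,0,0,4,255],[0,0,0,0,0,0,255]], newtons=45)

```text
time_s: 16.65
position: [0.5375, -0.0008, 0.1191]
tool_rot: [3.141, 0.0, 1.808]
wrist_force: [-0.8, 0.2, -3.7]
finger_gap: 0.0134
gripper_force: 45.0
```

```bash
python3 - <<'E'
from h import *
im=camera("scene");cv2.imwrite("pics/s3.png",cv2.resize(im[110:260,180:340,::-1],None,fx=4,fy=4,interpolation=2))
o=observe();print({k:np.round(o[k],3).tolist() for k in("time_s","position","wrist_force","ft_torque","finger_gap","gripper_force")})
E
```

```text
{'time_s': 16.7, 'position': [0.537, -0.001, 0.119], 'wrist_force': [0.167, -0.213, -2.386], 'ft_torque': [-0.051, 0.07, -0.035], 'finger_gap': 0.013, 'gripper_force': 44.979}
```

View pics/s3.png

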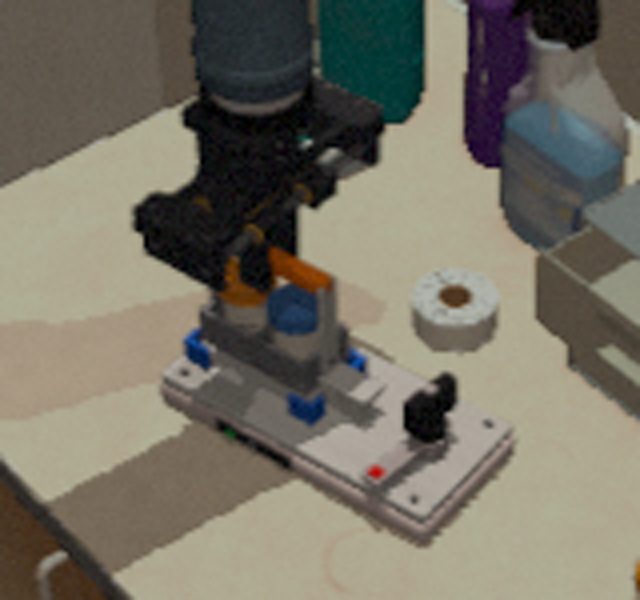

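The carrier hangs level about 20 mm up, with the handle at (290,265), both cups in place and the foot clear at (355,390). I'll lift it the rest of the way.

Call:
send_rows(motion=[[0,0,0,0,0,4,255],[0,0,0,0,0,8,255],[0,0,0,0,0,10,255],[0,0,0,0,0,10,255],[0,0,0,0,0,10,255],[0,0,0,0,0,10,255],[0,0,0,0,0,10,255],[0,0,0,0,0,8,255]])

```text
time_s: 17.7
position: [0.5374, -0.0009, 0.1894]
tool_rot: [3.141, 0.0, 1.808]
wrist_force: [-1.1, 0.2, -3.1]
finger_gap: 0.0134
gripper_force: 45.0
```

Call:
send_rows(motion=[[0,0,0,0,0,6,255],[0,0,0,0,0,3,255],[0,0,0,0,0,1,255],[0,0,0,0,0,0,255],[0,0,0,0,0,0,255],[0,0,0,0,0,0,255],[0,0,0,0,0,0,255]])

```text
time_s: 18.58
position: [0.5372, -0.0009, 0.1986]
tool_rot: [-3.141, 0.0, 1.808]
wrist_force: [0.3, 0.1, -2.9]
finger_gap: 0.0133
gripper_force: 45.0
```

```bash
python3 - <<'E'
from h import *
im=camera("scene");cv2.imwrite("pics/s4.png",cv2.resize(im[110:260,180:340,::-1],None,fx=4,fy=4,interpolation=2))
for t in("carrier","handle","cup_orange","cup_blue","clamp_tip"):print(t,[(np.round(m["at"],3).tolist(),round(m["conf"],2)) for m in mark_of("scene",t)][:1])
o=observe();print({k:np.round(o[k],3).tolist() for k in("time_s","position","wrist_force","ft_torque","finger_gap","gripper_force","qd")})
E
```

```text
carrier [([0.539, 0.001, 0.127], 0.96)]
handle [([0.54, -0.002, 0.219], 0.93)]
cup_orange [([0.536, 0.026, 0.134], 0.44)]
cup_blue [([0.542, -0.023, 0.131], 0.74)]
clamp_tip [([0.511, -0.146, 0.049], 0.77)]
{'time_s': 18.875, 'position': [0.537, -0.001, 0.199], 'wrist_force': [-0.053, -0.517, -1.772], 'ft_torque': [-0.037, -0.031, 0.061], 'finger_gap': 0.013, 'gripper_force': 44.979, 'qd': [-0.0, 0.001, -0.001, 0.002, -0.001, 0.0, -0.001]}
```

View pics/s4.png

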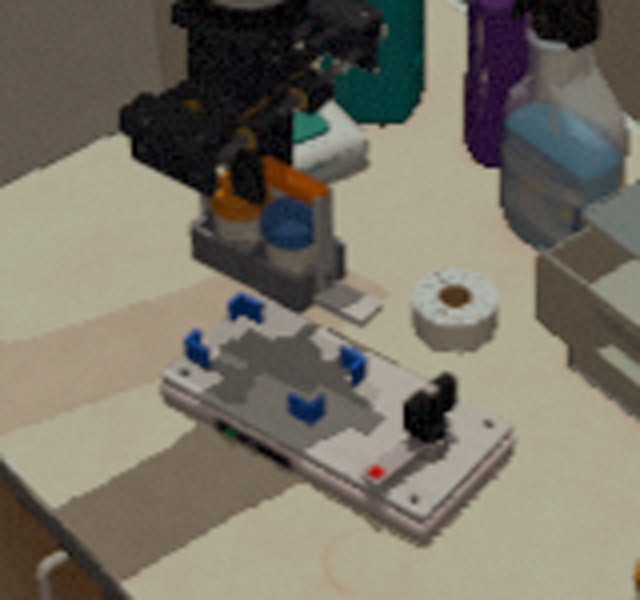

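The carrier hangs level about 100 mm above the platform. Its tray is at (270,260), both cups are in it, and the dog is still open with its tip at (376,472).

```bash
python3 -c "from cell import hand_in;print(hand_in())"
```

```text
the job is handed in; nothing more can be done
None
```

I turned the clamp to about 1.45 rad and left it open, and handed the job in with the carrier held level and still about 10 cm above its seat, both cups in place; the hand-in returned no verdict.

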